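# Ready the cordless mixer: lock in the battery, mesh the beater and hold it home

### The job

Get the upside-down cordless hand mixer ready for use: first drop the battery pack into its pocket until it sits on the bottom and swing the locking lever fully shut across it; only then take the flat beater out of its stand, turn it so that the lugs on its stem mesh with the slots of the drive socket, and push it home against the spring until its collar sits on the socket rim. Leave the jar, carton and pepper shaker behind the work alone. Finish while still holding the beater pressed fully home: do not let go, or the spring will lift it again.

Things in the scene. Friction and masses are not known exactly. Their poses are not given: they have to be found in the camera images.
- mixer: Cordless hand mixer, upside down, fixed: white body 90 (x) x 194 (y) x 50 mm high, flat deck on top. Origin at the centre of its underside, z up. In its frame, mm: drive socket axis at (0, -58), battery pocket centre at (0, 8), lever pivot at (0, 53) on a post 8 mm in radius.
- pocket (a point): Centre of the floor of the battery pocket, 28 mm above the worktop; axes as the mixer's. The rectangular pocket is 40 (x) x 58 (y) mm, 22 mm deep from the deck.
- pack: Battery pack, dark block 36 (x) x 54 (y) x 40 mm high, 0.1 to 0.2 kg, standing on the worktop. Origin at the centre of its underside, z up. It fits the pocket with its x along the mixer's x (either way round), 2 mm play on each side (its foot edges are rounded, 4 mm, and lead it in); seated, its upper 18 mm stand out of the deck.
- lever (a joint): Locking lever on a vertical pivot: 0 rad = shut against its stop (arm along the mixer's -y, across the pack); grows as it opens clockwise seen from above (1.57 = arm along the mixer's -x; stop at 1.9). Stays where left; about 1.2 N at the tab moves it. Arm 12 mm wide, 6 mm thick, underside 21 mm above the deck (3 mm above a seated pack).
- lever_tab (a point): Top centre of the lever's tab, an upright round pin 12 mm in diameter at 50 mm from the pivot; it rises 19 mm above the arm to 96 mm above the worktop.
- stand: Square wooden block 64 x 64 x 36 mm high, fixed, with a vertical round through-hole 28 mm wide in its middle in which the beater's stem stands. Origin at the centre of its underside.
- beater: Flat metal beater, 0.09 kg, upright in the stand, stem down, collar on the stand's top. Origin on its axis at the underside of the round collar (34 mm wide, 5 mm thick), z up. Above: an upright rib 10 mm thick (x), 22 mm wide (y), 12 to 80 mm above the origin (grip it across the 10 mm), and a loop of 8 mm bar reaching 30 mm to either side along y.
- beater_foot (a point): Lower end of the beater's stem, 26 mm below the collar's underside; axes as the beater's. The stem has four lugs in a cross along x and y: 4 mm thick, 22 mm from tip to tip, from 2 to 22 mm above this point, rounded at the foot.
- drive (a point): Centre of the drive socket's rim (36 mm outer, 26 mm inner diameter), 55 mm above the worktop. Its x and y lie along the cross of slots (dark marks on the rim); the beater meshes at every quarter turn. Slots 8 mm wide, starting 4 mm below the rim: unmeshed lugs stop with the collar 20 mm above it. Its angle varies; gearbox friction of 0.12 N m holds it.
- ejector (a joint): Spring-loaded pin in the bottom of the drive socket: 0 m = up, grows as it is pressed down. The stem meets it when the collar is 9 mm above the rim; it pushes back with 3 N there and 7.5 N when the collar sits on the rim (0.009).
- coffee_jar: Bystander: jar with a dark screw lid, 71 mm diameter, 98 mm high, loose. Origin at the centre of its underside.
- tea_box: Bystander: upright carton 53 x 77 x 82 mm, loose. Origin at the centre of its underside.
- pepper_mill: Bystander: slim glass pepper shaker with a domed top, 44 mm diameter, 90 mm high, loose. Origin at the centre of its underside.
Mind the look-alikes: they are no part of the job. Of the things like the pack, leave any that is orange; of the rest the larger one is meant.

How it is judged:
On the way, in this order (a step that is already met when the one before it is completed fails the run):
1. the battery pack sits on the bottom of its pocket, lever still open (horizontal distance between pack and pocket below 0.004 m and z of pack in the frame of mixer below 0.031 m and angle between pack's own z axis and vertical below 0.08 rad and value of joint lever above 0.9 rad), for 0.2 s.
2. the lever is shut over the seated pack, the beater still in its stand (horizontal distance between pack and pocket below 0.004 m and z of pack in the frame of mixer below 0.031 m and angle between pack's own z axis and vertical below 0.08 rad and value of joint lever below 0.15 rad and distance between beater and stand below 0.05 m), for 0.2 s.
At the end, for the whole second after the job is handed in: Pack in its pocket (4 mm of centre, 3 mm of the floor, upright), lever shut within 0.15 rad, beater upright, within 4 mm of the socket axis, collar within 3 mm of the rim, ejector pressed at least 6 mm, at rest, fingers still on the beater with at least 2 N (horizontal distance between pack and pocket below 0.004 m and z of pack in the frame of mixer below 0.031 m and angle between each of pack, beater's own z axis and vertical below 0.08 rad and value of joint lever below 0.15 rad and z of beater in the frame of drive below 0.003 m and horizontal distance between beater and drive below 0.004 m and value of joint ejector above 0.006 m and contact force between the fingers and beater above 2 N and linear speed of beater below 0.02 m/s); the arm keeps its last pose, push and grip.
It fails at once if a bystander is shoved more than 30 mm or tipped (distance of any of coffee_jar, tea_box, pepper_mill from where it was at the start of the episode above 0.03 m or angle between any of coffee_jar, tea_box, pepper_mill's own z axis and vertical above 0.4 rad).
It also fails if it takes over 58 s, if anything falls off the work surface, if the arm or the gripper's body presses on something with over 40 N, if the wrist force passes 120 N, or if a joint passes its speed limit or range.

### The arm

A 6-joint arm with a two-finger parallel gripper is mounted at the origin on a cart in front of the work surface, level with it; the furniture and walls round the work are solid. World frame = base frame: x ahead of the robot, y to its left, z up, the work surface at z = 0. Lengths are in m, angles in rad, forces in N, time in s.
With the tool pointing down it reaches from about 0.3 to 0.875 m from the base axis. Payload 4.2 kg.
Tool frame: the origin (TCP) lies midway between the tips of the shut fingers; the grasp point (between the pads) lies 19 mm behind it (bot.hold_point_z is the distance from the TCP to the grasp point, in m); z points along the fingers, y is the line along which they close (so a half turn about z gives the same grasp; the last joint's range is limited). The gripper opens to 85 mm and grips with 20 to 120 N. Pads are 22 mm wide; open, the fingers measure 114 mm over their backs; the gripper's body (76 mm by 85 mm) begins 54 mm behind the grasp point. The pads swing forward as they close: fully open they stand 13 mm farther back than shut.
Start: joints at [-0.02, 0.32, 1.565, -0, 1.257, -0.02], TCP at [0.575, 0, 0.231] pointing down, gripper open.
Joint ranges: [-3.11, 3.11], [-0.84, 2.01], [0.21, 2.61], [-1.34, 4.49], [0.05, 2.63], [-2.56, 2.56]. Speed limits (rad/s): [2.57, 2.57, 3.14, 3.14, 3.14, 3.14].

### API

Orientations are given as a 3x3 rotation matrix whose columns are the frame's x, y, z axes.
In Python, from rig import bot gives the robot as it stands.
- The arm moves only by the tool carry_out, never from a script. Its argument "moves" is a list of rows, each an object with "offset": the shift along the tool's x, y, z in units of 2.5 cm (1.0 is 2.5 cm), a list of three; "spin": the turn about the tool's z in units of 1.5 rad (1.0 is 1.5 rad). In form: [{"offset": [dx, dy, dz], "spin": spin}, ...]. A call has 1 to 5 rows; each row shifts and turns the commanded pose from where the row before left it, along the tool's axes as they then stand; what a row does not reach is not made up. A row lasts 1/12 s, in which the tool goes at most 41.7 mm and 7.16 degrees, less where a joint would pass 70% of its speed; a pose out of reach is approached as far as the arm can. A call with a number of a shift or a turn outside -1 to 1 is refused whole. A call with a gripper value outside its range is refused whole. "jaw" is the opening, from 0 (shut) to 1 (fully open), set as the call begins (left out, the last holds). The fingers move at their own pace and stop on an object; "squeeze" is the grip in N (left out, the last holds). Time passes only in rows, so rows that do not move let the fingers close. It gives the time, the measured TCP pose, the force, the opening and the grip force at its end, in the units of the state.
- bot.get_obs(): the state, without advancing time (a new reading comes with each control period).
- bot.snapshot(name): name is "scene" or "side" or "wrist"; returns a dict with "image" (400x640x3 uint8, red, green, blue), "K" (3x3 intrinsics, pixels), "dist_coeffs" ([k1, k2, p1, p2, k3] as OpenCV has them; the pictures are not rectified), "pose" (4x4, takes a point from camera to world coordinates). Camera axes: x right, y down, z forward; pixel columns grow to the right and rows downward; lengths in m; the calibration is good to about 2 mm. A picture is of the moment at which its call begins. There is no depth.
- bot.hand_in(): hands the job in; it is judged then, once.
The state is a dict: "time": time; "q": joint angles; "qvel": joint speeds; "joint_torque": joint torques, N m; "tcp_pos": TCP position; "tcp_rot": TCP orientation; "contact_force": force on the tool from outside, world axes, zero at the start; "torque": the same for the moment, N m; "gripper_width": finger opening in m; "grip_force": force on a finger pad.
Only numpy, scipy, OpenCV 4.12 (cv2) and the standard library are available. Lean on these libraries where they do the work, as an engineer would, in place of code of your own. Each camera call takes 0.05 s, during which the arm holds its last target. There are 200 camera calls.

## Working session

There is one attempt and no reset: what is moved stays moved. The work goes in short steps, Python scripts to look and compute and a tool call to move; the robot and the scene stay as the last step left them, time stands still between calls to the robot, and variables do not carry over. Pictures are saved under pics/ and viewed, at most 10 in all, crops included, and the job is handed in when it is done.

Besides the shell and the picture viewer there is one more tool, called after "Request:" by a JSON object that holds its "method" and its "body". carry_out: Moves the arm, as the interface text tells. Shifts and turns lie within -1 to 1; 1 stands for 2.5 cm of shift or 1.5 rad of turn. Its arguments: {"type":"object","properties":{"moves":{"type":"array","items":{"type":"object","properties":{"offset":{"type":"array","items":{"type":"number","minimum":-1,"maximum":1}},"spin":{"type":"number","minimum":-1,"maximum":1}}}},"jaw":{"type":"number"},"squeeze":{"type":"number"}},"required":["moves"]}

```bash
mkdir -p pics
cat > h.py <<'E'
import numpy as np, cv2
from rig import bot
def snap(n,f=None):
    s=bot.snapshot(n)
    if f: cv2.imwrite('pics/'+f,s['image'][:,:,::-1])
    return s
def ray(s,uv):
    K=np.array(s['K']);P=np.array(s['pose'])
    p=cv2.undistortPoints(np.array(uv,float).reshape(-1,1,2),K,np.array(s['dist_coeffs'])).reshape(-1,2)
    d=np.c_[p,np.ones(len(p))]@P[:3,:3].T
    return P[:3,3],d
def onz(s,uv,z):
    o,d=ray(s,uv); return o+d*((z-o[2])/d[:,2])[:,None]
def tri(s1,a,s2,b):
    o1,d1=ray(s1,a);o2,d2=ray(s2,b);out=[]
    for x,y in zip(d1,d2):
        A=np.c_[x,-y];t=np.linalg.lstsq(A,o2-o1,rcond=None)[0]
        p,q=o1+t[0]*x,o2+t[1]*y;out.append(np.r_[(p+q)/2,np.linalg.norm(p-q)])
    return np.array(out)
def proj(s,X):
    P=np.linalg.inv(np.array(s['pose']))
    return cv2.projectPoints(np.array(X,float).reshape(-1,3),cv2.Rodrigues(P[:3,:3])[0],P[:3,3],np.array(s['K']),np.array(s['dist_coeffs']))[0].reshape(-1,2)
E
python3 - <<'E'
from h import *
import pickle
np.set_printoptions(precision=3,suppress=True)
S={n:snap(n,n+'0.png') for n in ('scene','side','wrist')}
pickle.dump(S,open('s0.pkl','wb'))
for n in S: print(n,np.array(S[n]['pose']),np.array(S[n]['K'])[0,0])
o=bot.get_obs();print(o['tcp_rot'],o['time'],bot.hold_point_z)
a=np.vstack([S['scene']['image'],]);
E
```

```text
scene [[ 0.064 -0.447  0.892 -0.408]
 [-0.998 -0.037  0.053 -0.182]
 [ 0.009 -0.894 -0.448  0.563]
 [ 0.     0.     0.     1.   ]] 432.03198682589914
side [[-0.979 -0.122  0.163  0.432]
 [-0.203  0.574 -0.794  0.606]
 [ 0.003 -0.81  -0.586  0.636]
 [ 0.     0.     0.     1.   ]] 391.9277919993442
wrist [[ 1.     0.001 -0.002  0.576]
 [ 0.001 -0.958 -0.285  0.072]
 [-0.002  0.285 -0.958  0.375]
 [ 0.     0.     0.     1.   ]] 314.32820054514633
[[-0.     1.    -0.001]
 [ 1.     0.     0.   ]
 [ 0.    -0.001 -1.   ]] 0.15 0.0187
```

View pics/scene0.png

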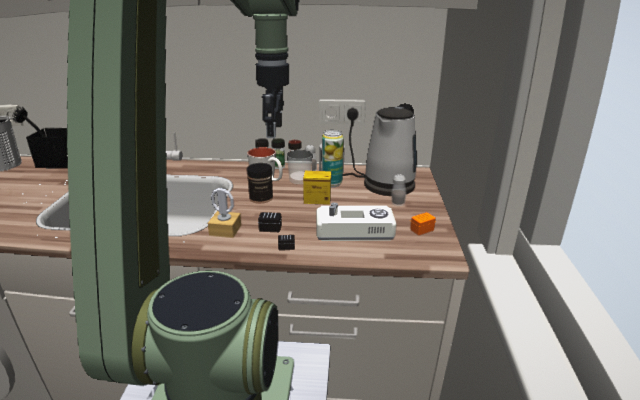

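View pics/side0.png

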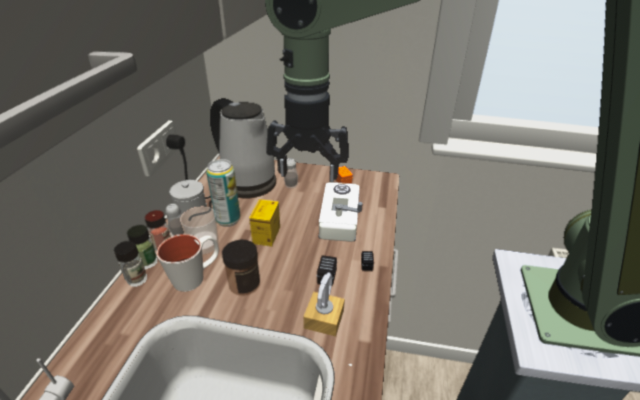

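View pics/wrist0.png

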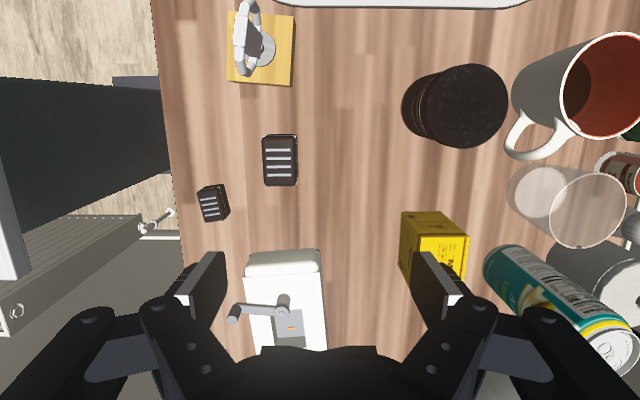

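Look-alikes for the pack: the large dark block at wrist (280,160) / scene (270,222) / side (327,268), the small dark block at wrist (213,203) / scene (286,242) / side (367,260), and the orange block at scene (423,223). The larger dark block is the one meant. The mixer lies with its socket toward -y and the lever arm pointing toward -x (tab at wrist (233,313)). The beater stands in its stand at wrist (258,45).

Run:
```python
from h import *
import pickle
np.set_printoptions(precision=4,suppress=True)
S=pickle.load(open('s0.pkl','rb'))
w=S['wrist'];im=w['image'];hsv=cv2.cvtColor(im,cv2.COLOR_RGB2HSV)
def blob(mask,x0,y0,x1,y1):
    m=np.zeros_like(mask);m[y0:y1,x0:x1]=mask[y0:y1,x0:x1]
    m=cv2.morphologyEx(m,cv2.MORPH_CLOSE,np.ones((7,7)))
    c=max(cv2.findContours(m,0,1)[0],key=cv2.contourArea);return c
dark=((hsv[...,2]<90)*255).astype(np.uint8)
for b in [(250,120,310,200),(190,175,240,230)]:
    c=blob(dark,*b);print('wrist',cv2.minAreaRect(c),cv2.boundingRect(c))
    q=cv2.boxPoints(cv2.minAreaRect(c));print(onz(w,q,0.04))
s=S['side'];hs=cv2.cvtColor(s['image'],cv2.COLOR_RGB2HSV);d2=((hs[...,2]<75)*255).astype(np.uint8)
c=blob(d2,312,250,342,285);print('side',cv2.boundingRect(c))
yel=((hsv[...,0]>15)&(hsv[...,0]<35)&(hsv[...,1]>110)&(hsv[...,2]>120)).astype(np.uint8)*255
c=blob(yel,215,0,310,95);r=cv2.minAreaRect(c);print('stand',r);print(onz(w,cv2.boxPoints(r),0.036))
a=cv2.resize(im[0:400,150:350],None,fx=1.5*1,fy=1.5,interpolation=cv2.INTER_CUBIC)
b=cv2.resize(s['image'][170:340,290:400],None,fx=3.5,fy=3.5,interpolation=cv2.INTER_CUBIC)
H=600;out=np.zeros((600,800,3),np.uint8);out[:a.shape[0],:300]=a[:600];out[:b.shape[0],305:305+b.shape[1]]=b[:600]
cv2.imwrite('pics/crop1.png',out[:,:,::-1])
```

```text
wrist ((279.5, 159.5), (51.0, 35.0), 90.0) (262, 134, 36, 52)
[[ 0.5159  0.0432  0.04  ]
 [ 0.5527  0.0431  0.04  ]
 [ 0.5517 -0.012   0.04  ]
 [ 0.5132 -0.0121  0.04  ]]
wrist ((213.50416564941406, 202.7655792236328), (36.26601791381836, 27.891983032226562), 75.0685806274414) (197, 184, 33, 38)
[[ 0.4388 -0.0165  0.04  ]
 [ 0.4696 -0.0083  0.04  ]
 [ 0.4768 -0.0491  0.04  ]
 [ 0.445  -0.058   0.04  ]]
side (317, 256, 19, 28)
stand ((258.3341064453125, 47.98893737792969), (66.3859634399414, 70.97578430175781), 3.814074993133545)
[[0.4776 0.0961 0.036 ]
 [0.487  0.1613 0.036 ]
 [0.5512 0.157  0.036 ]
 [0.5451 0.0916 0.036 ]]
```

View pics/crop1.png

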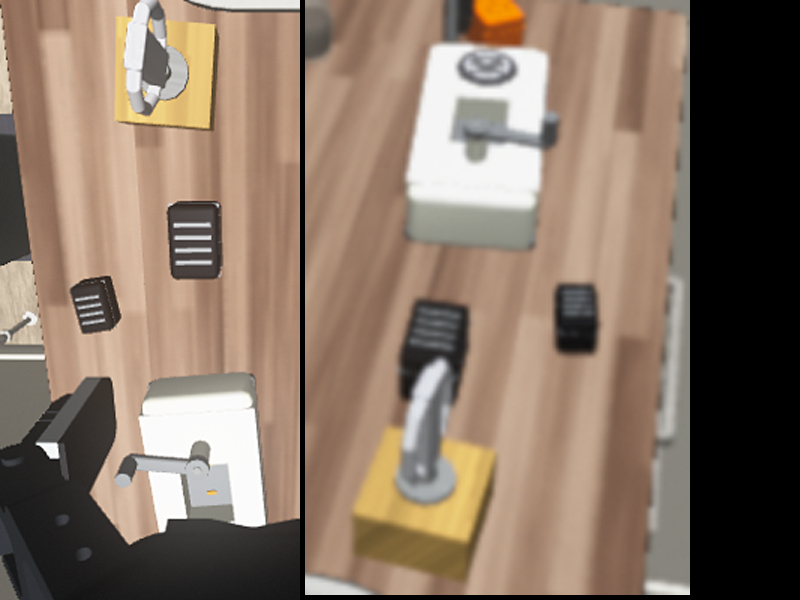

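Crop: the larger dark block at crop (194,240) has a 37 x 55 mm top at 40 mm height, which matches the pack. The small one at (95,305) measures about 31 x 41 mm. The mixer's socket is at side crop (487,66), with the lever arm toward the robot. I'm moving over the mixer for a second wrist view.

Request:
{"method": "carry_out", "body": {"moves": [{"offset":[-1,0,0],"spin":0},{"offset":[-1,0,0],"spin":0},{"offset":[-1,0,0],"spin":0},{"offset":[-1,0,0],"spin":0},{"offset":[-0.8,0,0],"spin":0}]}}

```text
time: 0.57
tcp_pos: [0.5744, -0.1215, 0.231]
tcp_rot: [[0.0, 1.0, -0.001], [1.0, -0.0, -0.001], [-0.001, -0.001, -1.0]]
contact_force: [0.3, -0.2, 0.2]
gripper_width: 0.0855
grip_force: 0.0
```

Request:
{"method": "carry_out", "body": {"moves": [{"offset":[0,0,0],"spin":0},{"offset":[0,0,0],"spin":0}]}}

```text
time: 0.73
tcp_pos: [0.5743, -0.1208, 0.231]
tcp_rot: [[0.003, 1.0, -0.001], [1.0, -0.003, 0.001], [0.001, -0.001, -1.0]]
contact_force: [-0.4, -0.3, -0.8]
gripper_width: 0.0854
grip_force: 0.0
```

Run:
```python
from h import *
import pickle
np.set_printoptions(precision=4,suppress=True)
s=snap('wrist');pickle.dump(s,open('s1.pkl','wb'));o=bot.get_obs();print(o['time'],o['tcp_pos'],np.array(s['pose'])[:3,3])
a=cv2.resize(s['image'][0:360,160:440],None,fx=1.66,fy=1.66,interpolation=cv2.INTER_CUBIC)
cv2.imwrite('pics/w1.png',a[:,:,::-1])
```

```text
0.7833 [ 0.5744 -0.1201  0.2311] [ 0.5753 -0.0486  0.3753]
```

View pics/w1.png

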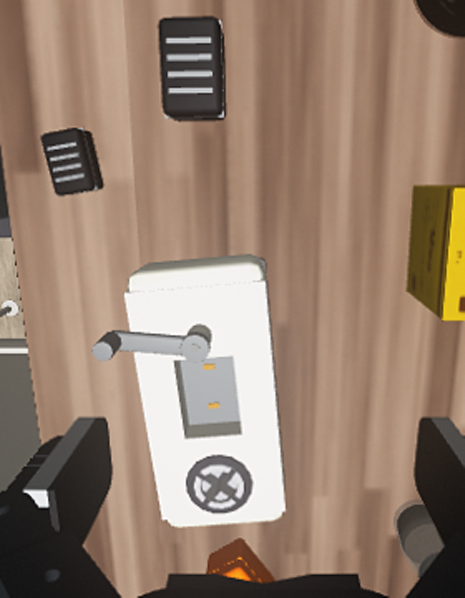

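The picture shows the socket at crop (220,484) with its X of slots turned about 45°, the pocket at crop (211,397), the lever pivot at (197,345) with the tab at (102,351), and the pack at (193,68). Next I compute the poses.

```bash
cat > m.py <<'E'
from h import *
import pickle
np.set_printoptions(precision=4,suppress=True)
S=pickle.load(open('s0.pkl','rb'));w0=S['wrist'];w1=pickle.load(open('s1.pkl','rb'))
def big(m,box,k=1):
    x0,y0,x1,y1=box;z=np.zeros(m.shape,np.uint8);z[y0:y1,x0:x1]=m[y0:y1,x0:x1]*255
    if k>1:z=cv2.morphologyEx(z,cv2.MORPH_CLOSE,np.ones((k,k)))
    return sorted(cv2.findContours(z,0,1)[0],key=cv2.contourArea)[::-1]
def val(s):return s['image'].max(2)
# pack stripes
def stripes(s,box):
    m=val(s)>115; cs=[cv2.minAreaRect(c) for c in big(m,box)[:4]]
    return np.array(sorted([c[0] for c in cs],key=lambda p:p[1]))
a=stripes(w0,(266,138,294,182));b=stripes(w1,(258,14,290,66));print('stripes',a.tolist(),b.tolist());
print(tri(w0,a,w1,b))
# pack dark rect in w1
c=big(val(w1)<90,(250,5,300,80),7)[0];r=cv2.minAreaRect(c);print('pack w1',r,'\n',onz(w1,cv2.boxPoints(r),.04))
# stripe ends direction
# deck
g=w1['image'].astype(int);hs=cv2.cvtColor(w1['image'],cv2.COLOR_RGB2HSV)
m=(hs[...,2]>225)&(hs[...,1]<25)
c=big(m,(225,160,340,325),21)[0];r=cv2.minAreaRect(c);print('deck',r);q=cv2.boxPoints(r);print(onz(w1,q,.05),onz(w1,[r[0]],.05))
hl=cv2.approxPolyDP(c,4,True)[:,0];print('poly',onz(w1,hl,.05),hl.tolist())
# socket ring
m=(hs[...,2]<140);c=big(m,(265,268,320,314),3)[0];e=cv2.fitEllipse(c);print('ring',e,onz(w1,[e[0]],.055))
for n,box in (('side',(328,178,356,195)),('scene',(366,204,392,220))):
    s=S[n];c=big(val(s)<150,box,3)[0];e2=cv2.fitEllipse(c);print(n,e2,tri(w1,[e[0]],s,[e2[0]]))
P=np.array([[220,484],[197,345],[102,351],[183,360],[232,355],[241,433],[187,437]])/1.66+[160,0]
print('hand socket',onz(w1,P[:1],.055),'pivot',onz(w1,P[1:2],.08),'tab',onz(w1,P[2:3],.096),'pocket',onz(w1,P[3:],.05))
cv2.imwrite('pics/c2.png',np.hstack([cv2.resize(w1['image'][205:320,235:335],None,fx=5,fy=5,interpolation=cv2.INTER_CUBIC)])[:,:,::-1])
E
python3 m.py
```

```text
stripes [[278.0, 149.5], [278.0, 158.0], [278.0, 166.5], [279.0, 174.5]] [[273.0, 23.5], [273.5386657714844, 34.273067474365234], [274.0, 44.5], [274.5, 54.0]]
[[0.5322 0.0273 0.043  0.0007]
 [0.5319 0.018  0.0417 0.0002]
 [0.5318 0.0089 0.0418 0.0002]
 [0.5324 0.0002 0.0422 0.0004]]
pack w1 ((275.5, 41.0), (62.0, 39.0), 90.0) 
 [[ 0.5156  0.0399  0.04  ]
 [ 0.5529  0.0396  0.04  ]
 [ 0.5518 -0.0163  0.04  ]
 [ 0.5127 -0.0161  0.04  ]]
deck ((282.889404296875, 238.7827911376953), (154.36343383789062, 84.56038665771484), 84.80557250976562)
[[ 0.4862 -0.1093  0.05  ]
 [ 0.5747 -0.1014  0.05  ]
 [ 0.5913 -0.289   0.05  ]
 [ 0.4879 -0.3003  0.05  ]] [[ 0.535  -0.1925  0.05  ]]
poly [[ 0.5705 -0.1034  0.05  ]
 [ 0.4959 -0.1085  0.05  ]
 [ 0.4865 -0.1214  0.05  ]
 [ 0.5003 -0.2851  0.05  ]
 [ 0.5094 -0.2952  0.05  ]
 [ 0.5755 -0.2907  0.05  ]
 [ 0.59   -0.2822  0.05  ]] [[314, 160], [243, 165], [235, 177], [257, 309], [265, 316], [319, 313], [331, 307]]
ring ((291.51934814453125, 291.166015625), (34.0402717590332, 38.67493438720703), 95.85089874267578) [[ 0.5434 -0.2569  0.055 ]]
side ((339.0887756347656, 179.69200134277344), (3.7202699184417725, 25.45572280883789), 91.8686294555664) [[ 0.5464 -0.2297  0.0979  0.0028]]
scene ((377.9962158203125, 213.4833221435547), (7.315507411956787, 17.770944595336914), 92.24081420898438) [[ 0.5428 -0.2597  0.0498  0.001 ]]
hand socket [[ 0.5446 -0.2574  0.055 ]] pivot [[ 0.5357 -0.146   0.08  ]] tab [[ 0.4837 -0.1442  0.096 ]] pocket [[ 0.522  -0.1663  0.05  ]
 [ 0.5545 -0.1628  0.05  ]
 [ 0.5597 -0.22    0.05  ]
 [ 0.5221 -0.2231  0.05  ]]
```

View pics/c2.png

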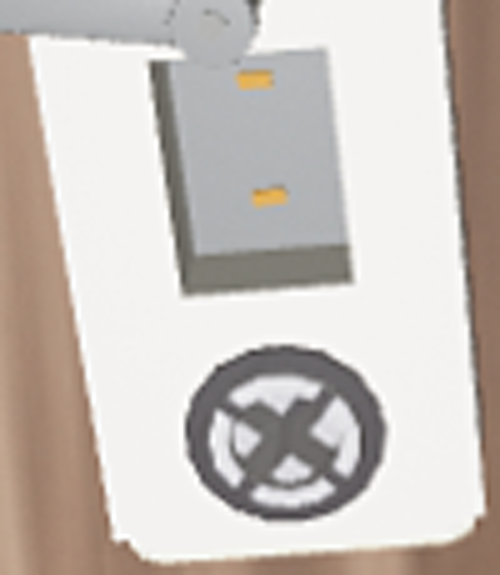

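The crop shows the pocket's deck corners at (152,62), (328,48), (354,281) and (183,296), and the socket centre at (285,433). The pack stripes triangulate to 42 mm (text: 40) and the pack centre is (0.532, 0.014) with yaw about 0. The socket triangulates to 50 mm (text: 55). Going for the pack.

Request:
{"method": "carry_out", "body": {"moves": [{"offset":[1,-0.34,0.5],"spin":0},{"offset":[1,-0.34,0.5],"spin":0},{"offset":[1,-0.34,0.5],"spin":0},{"offset":[1,-0.34,0.5],"spin":0},{"offset":[1,-0.34,0.5],"spin":0}], "jaw": 1, "squeeze": 40}}

```text
time: 1.2
tcp_pos: [0.532, 0.0075, 0.1683]
tcp_rot: [[-0.001, 1.0, 0.0], [1.0, 0.001, 0.001], [0.001, 0.0, -1.0]]
contact_force: [0.5, 0.8, -0.5]
gripper_width: 0.0855
grip_force: 0.0
```

Request:
{"method": "carry_out", "body": {"moves": [{"offset":[0.36,0,0.4],"spin":0},{"offset":[0,0,0],"spin":0},{"offset":[0,0,0],"spin":0}]}}

```text
time: 1.45
tcp_pos: [0.5329, 0.0147, 0.1587]
tcp_rot: [[-0.002, 1.0, -0.0], [1.0, 0.002, -0.0], [-0.0, -0.0, -1.0]]
contact_force: [-0.4, -0.2, -0.3]
gripper_width: 0.0853
grip_force: 0.0
```

Run:
```python
from m import *
o=bot.get_obs();print(o['tcp_pos'],o['tcp_rot'])
q=np.array([[152,62],[328,48],[354,281],[183,296],[285,433]])/5+[235,205]
z=onz(w1,q,.05);print(z,z[:4].mean(0));print(onz(w1,q[4:],.055))
s=snap('wrist','w2.png');pickle.dump(s,open('s2.pkl','wb'))
for sc in (s,):
    m=val(sc)>115
    pr=proj(sc,[[.532,.0136,.042],[.514,-.013,.04],[.550,.041,.04]]);print(pr)
    x0,y0=pr.min(0).astype(int)-15;x1,y1=pr.max(0).astype(int)+15
    c=big(val(sc)<90,(max(x0,0),max(y0,0),x1,y1),7)[0];r=cv2.minAreaRect(c);print(r,onz(sc,cv2.boxPoints(r),.04))
```

```text
stripes [[278.0, 149.5], [278.0, 158.0], [278.0, 166.5], [279.0, 174.5]] [[273.0, 23.5], [273.5386657714844, 34.273067474365234], [274.0, 44.5], [274.5, 54.0]]
[[0.5322 0.0273 0.043  0.0007]
 [0.5319 0.018  0.0417 0.0002]
 [0.5318 0.0089 0.0418 0.0002]
 [0.5324 0.0002 0.0422 0.0004]]
pack w1 ((275.5, 41.0), (62.0, 39.0), 90.0) 
 [[ 0.5156  0.0399  0.04  ]
 [ 0.5529  0.0396  0.04  ]
 [ 0.5518 -0.0163  0.04  ]
 [ 0.5127 -0.0161  0.04  ]]
deck ((282.889404296875, 238.7827911376953), (154.36343383789062, 84.56038665771484), 84.80557250976562)
[[ 0.4862 -0.1093  0.05  ]
 [ 0.5747 -0.1014  0.05  ]
 [ 0.5913 -0.289   0.05  ]
 [ 0.4879 -0.3003  0.05  ]] [[ 0.535  -0.1925  0.05  ]]
poly [[ 0.5705 -0.1034  0.05  ]
 [ 0.4959 -0.1085  0.05  ]
 [ 0.4865 -0.1214  0.05  ]
 [ 0.5003 -0.2851  0.05  ]
 [ 0.5094 -0.2952  0.05  ]
 [ 0.5755 -0.2907  0.05  ]
 [ 0.59   -0.2822  0.05  ]] [[314, 160], [243, 165], [235, 177], [257, 309], [265, 316], [319, 313], [331, 307]]
ring ((291.51934814453125, 291.166015625), (34.0402717590332, 38.67493438720703), 95.85089874267578) [[ 0.5434 -0.2569  0.055 ]]
side ((33
[... 302 characters left out ...]
574  0.055 ]] pivot [[ 0.5357 -0.146   0.08  ]] tab [[ 0.4837 -0.1442  0.096 ]] pocket [[ 0.522  -0.1663  0.05  ]
 [ 0.5545 -0.1628  0.05  ]
 [ 0.5597 -0.22    0.05  ]
 [ 0.5221 -0.2231  0.05  ]]
[0.5329 0.0147 0.1587] [[-0.0023  1.     -0.0001]
 [ 1.      0.0023 -0.0005]
 [-0.0005 -0.0001 -1.    ]]
[[ 0.5166 -0.1669  0.05  ]
 [ 0.5554 -0.1637  0.05  ]
 [ 0.5604 -0.2205  0.05  ]
 [ 0.5208 -0.2244  0.05  ]
 [ 0.5434 -0.2607  0.05  ]] [ 0.5383 -0.1939  0.05  ]
[[ 0.5439 -0.2574  0.055 ]]
[[316.3159 193.5393]
 [296.1253 221.5553]
 [337.7068 161.7098]]
((316.5, 188.0), (64.0, 41.0), 90.0) [[ 0.5149  0.0457  0.04  ]
 [ 0.5493  0.0458  0.04  ]
 [ 0.5505 -0.0114  0.04  ]
 [ 0.5139 -0.0115  0.04  ]]
```

Request:
{"method": "carry_out", "body": {"moves": [{"offset":[0,0,1],"spin":0},{"offset":[0,0,1],"spin":0},{"offset":[0,0,1],"spin":0},{"offset":[0,0,1],"spin":0},{"offset":[0,0,1],"spin":0}]}}

```text
time: 1.92
tcp_pos: [0.5342, 0.0127, 0.0337]
tcp_rot: [[0.002, 1.0, 0.003], [1.0, -0.002, -0.0], [-0.0, 0.003, -1.0]]
contact_force: [0.3, 0.7, -0.1]
gripper_width: 0.0851
grip_force: 0.0
```

Request:
{"method": "carry_out", "body": {"moves": [{"offset":[0,0,0.4],"spin":0},{"offset":[0,0,0],"spin":0},{"offset":[0,0,0],"spin":0}]}}

```text
time: 2.17
tcp_pos: [0.5336, 0.0133, 0.0244]
tcp_rot: [[0.001, 1.0, 0.001], [1.0, -0.001, -0.0], [-0.0, 0.001, -1.0]]
contact_force: [0.1, 0.3, 0.1]
gripper_width: 0.085
grip_force: 0.0
```

Request:
{"method": "carry_out", "body": {"moves": [{"offset":[0,0,0],"spin":0},{"offset":[0,0,0],"spin":0},{"offset":[0,0,0],"spin":0},{"offset":[0,0,0],"spin":0},{"offset":[0,0,0],"spin":0}], "jaw": 0.2, "squeeze": 40}}

```text
time: 2.58
tcp_pos: [0.5329, 0.014, 0.0249]
tcp_rot: [[-0.0, 1.0, 0.001], [1.0, 0.0, -0.0], [-0.0, 0.001, -1.0]]
contact_force: [-1.8, 0.2, 5.9]
gripper_width: 0.0352
grip_force: 41.5
```

Request:
{"method": "carry_out", "body": {"moves": [{"offset":[0,0,0],"spin":0},{"offset":[0,0,0],"spin":0},{"offset":[0,0,0],"spin":0},{"offset":[0,0,0],"spin":0}]}}

```text
time: 2.92
tcp_pos: [0.5329, 0.014, 0.025]
tcp_rot: [[-0.0, 1.0, 0.001], [1.0, 0.0, -0.0], [-0.0, 0.001, -1.0]]
contact_force: [-1.2, -1.0, 6.4]
gripper_width: 0.0349
grip_force: 41.5
```

Request:
{"method": "carry_out", "body": {"moves": [{"offset":[0,0,-0.5],"spin":0},{"offset":[0,0,-1],"spin":0},{"offset":[0,0,-1],"spin":0},{"offset":[0,0,-1],"spin":0},{"offset":[-0.8,0,-1],"spin":0}]}}

```text
time: 3.33
tcp_pos: [0.5321, -0.0039, 0.1374]
tcp_rot: [[-0.003, 1.0, -0.0], [1.0, 0.003, 0.002], [0.002, -0.0, -1.0]]
contact_force: [-0.1, -0.5, -1.0]
gripper_width: 0.0353
grip_force: 40.6
```

Request:
{"method": "carry_out", "body": {"moves": [{"offset":[-1,0.05,-0.1],"spin":0},{"offset":[-1,0.05,0],"spin":0},{"offset":[-1,0.05,0],"spin":0},{"offset":[-1,0.05,0],"spin":0},{"offset":[-1,0,0],"spin":0}]}}

```text
time: 3.75
tcp_pos: [0.5373, -0.132, 0.1389]
tcp_rot: [[-0.0, 1.0, 0.0], [1.0, 0.0, 0.0], [0.0, 0.0, -1.0]]
contact_force: [0.5, -0.6, -1.3]
gripper_width: 0.0349
grip_force: 40.7
```

Request:
{"method": "carry_out", "body": {"moves": [{"offset":[-0.9,0,0],"spin":0},{"offset":[-0.9,0,0],"spin":0},{"offset":[-0.6,0,0],"spin":-0.055},{"offset":[0,0,0],"spin":0},{"offset":[0,0,0],"spin":0}]}}

```text
time: 4.17
tcp_pos: [0.5371, -0.1912, 0.1386]
tcp_rot: [[-0.08, 0.997, -0.0], [0.997, 0.08, 0.001], [0.001, -0.0, -1.0]]
contact_force: [-0.6, 0.1, -1.6]
gripper_width: 0.0349
grip_force: 40.7
```

```bash
sed -i '/^# pack stripes/,$d' m.py
python3 - <<'E'
from m import *
S3={n:snap(n) for n in ('wrist','side','scene')};pickle.dump(S3,open('s3.pkl','wb'))
o=bot.get_obs();print(o['time'],o['tcp_pos'],o['tcp_rot'],o['gripper_width'])
W=cv2.resize(S3['wrist']['image'][120:400,200:440],None,fx=1.66,fy=1.66)
c=proj(S3['side'],[[.538,-.19,.08]])[0].astype(int)
A=cv2.resize(S3['side']['image'][c[1]-60:c[1]+60,c[0]-50:c[0]+50],None,fx=4,fy=4,interpolation=cv2.INTER_CUBIC)
out=np.zeros((480,800,3),np.uint8);out[:W.shape[0],:W.shape[1]]=W;out[:,400:]=A;print(c)
cv2.imwrite('pics/v3.png',out[:,:,::-1])
E
```

```text
4.3167 [ 0.5373 -0.1899  0.1387] [[-0.0824  0.9966 -0.0005]
 [ 0.9966  0.0824  0.0006]
 [ 0.0006 -0.0004 -1.    ]] 0.03489660168084713
[339 194]
```

View pics/v3.png

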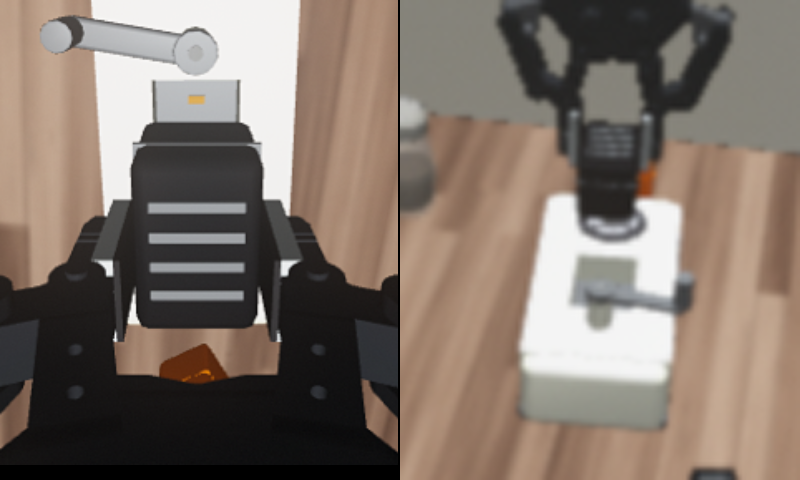

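The wrist view shows the held pack upright with stripes at crop (197,252), and behind it the pocket's +y edge from crop (153,80) to (240,80), with the pivot at (195,52). The side view confirms the pack is carried level. Next I measure the pack against the pocket in this view.

Run:
```python
from m import *
S3=pickle.load(open('s3.pkl','rb'));w=S3['wrist']
R=np.array([[.9966,-.083],[.083,.9966]])
f=lambda c:np.array(c,float)/1.66+[200,120]
e=onz(w,f([[153,80],[240,80]]),.05);mid=e.mean(0)[:2];print('edge',e,'pocket c',mid-R@[0,.029])
print('pivot',onz(w,f([[195,52]]),.077),'->pocket',onz(w,f([[195,52]]),.077)[0,:2]-R@[0,.045])
m=val(w)>100
cs=[cv2.minAreaRect(c) for c in big(m,(285,238,352,304))[:4]];p=np.array([c[0] for c in cs]);print(p,onz(w,p,.1537),onz(w,p,.1537).mean(0))
print('tab',onz(w,f([[57,37]]),.096))
# deck edges near pocket rows
g=val(w)>225
for r in (135,150,165):
    x=np.where((w['image'][r].min(1)>215))[0];print(r,x.min(),x.max(),onz(w,[[x.min(),r],[x.max(),r]],.05)[:,:2])
```

```text
edge [[ 0.5161 -0.1661  0.05  ]
 [ 0.5554 -0.1629  0.05  ]] pocket c [ 0.5381 -0.1934]
pivot [[ 0.5338 -0.1482  0.077 ]] ->pocket [ 0.5376 -0.193 ]
[[318.  245. ]
 [318.5 263.5]
 [318.  280.5]
 [318.5 297.5]] [[ 0.5368 -0.1792  0.1537]
 [ 0.5377 -0.1884  0.1537]
 [ 0.5382 -0.1972  0.1537]
 [ 0.5392 -0.2064  0.1537]] [ 0.538  -0.1928  0.1537]
tab [[ 0.4842 -0.144   0.096 ]]
135 282 379 [[ 0.5073 -0.1421]
 [ 0.5779 -0.1364]]
150 332 378 [[ 0.5447 -0.1501]
 [ 0.5786 -0.1473]]
165 157 377 [[ 0.4138 -0.1717]
 [ 0.5794 -0.1585]]
```

Held pack (0.538, -0.1928) and pocket (0.538, -0.1932) agree in this view, while the arm's kinematics suggest about 3 mm further in -y. I'll split the difference, and the lead-in covers the rest.

Request:
{"method": "carry_out", "body": {"moves": [{"offset":[-0.08,0,0.8],"spin":0},{"offset":[0,0,0.8],"spin":0},{"offset":[0,0,0.6],"spin":0},{"offset":[0,0,0],"spin":0}]}}

```text
time: 4.65
tcp_pos: [0.5355, -0.1911, 0.0809]
tcp_rot: [[-0.083, 0.997, -0.006], [0.997, 0.083, 0.003], [0.003, -0.006, -1.0]]
contact_force: [-1.4, -0.3, -1.5]
gripper_width: 0.035
grip_force: 40.6
```

Request:
{"method": "carry_out", "body": {"moves": [{"offset":[0,0,0.12],"spin":0},{"offset":[0,0,0.12],"spin":0},{"offset":[0,0,0.12],"spin":0},{"offset":[0,0,0],"spin":0}]}}

```text
time: 4.98
tcp_pos: [0.5379, -0.1928, 0.0751]
tcp_rot: [[-0.083, 0.997, 0.001], [0.997, 0.083, -0.0], [-0.0, 0.001, -1.0]]
contact_force: [-0.3, -0.0, -2.1]
gripper_width: 0.0352
grip_force: 40.6
```

Request:
{"method": "carry_out", "body": {"moves": [{"offset":[0,0,0.2],"spin":0},{"offset":[0,0,0.2],"spin":0},{"offset":[0,0,0],"spin":0}]}}

```text
time: 5.23
tcp_pos: [0.5371, -0.1928, 0.0639]
tcp_rot: [[-0.082, 0.997, -0.001], [0.997, 0.082, 0.001], [0.001, -0.001, -1.0]]
contact_force: [-0.6, 1.1, -2.3]
gripper_width: 0.0351
grip_force: 40.6
```

Request:
{"method": "carry_out", "body": {"moves": [{"offset":[0,0,0.2],"spin":0},{"offset":[0,0,0.1],"spin":0},{"offset":[0,0,0],"spin":0}]}}

```text
time: 5.48
tcp_pos: [0.5372, -0.1929, 0.0566]
tcp_rot: [[-0.082, 0.997, -0.001], [0.997, 0.082, 0.001], [0.001, -0.001, -1.0]]
contact_force: [-0.1, 0.1, -1.4]
gripper_width: 0.0349
grip_force: 40.6
```

Request:
{"method": "carry_out", "body": {"moves": [{"offset":[0,0,0.12],"spin":0},{"offset":[0,0,0.04],"spin":0},{"offset":[0,0,0],"spin":0}]}}

```text
time: 5.73
tcp_pos: [0.5377, -0.193, 0.0531]
tcp_rot: [[-0.082, 0.997, -0.0], [0.997, 0.082, 0.0], [0.0, -0.0, -1.0]]
contact_force: [-0.5, 0.4, -1.9]
gripper_width: 0.0346
grip_force: 40.6
```

Request:
{"method": "carry_out", "body": {"moves": [{"offset":[0,0,0.06],"spin":0},{"offset":[0,0,0],"spin":0}]}}

```text
time: 5.9
tcp_pos: [0.5378, -0.193, 0.0529]
tcp_rot: [[-0.082, 0.997, 0.001], [0.997, 0.082, -0.0], [-0.0, 0.001, -1.0]]
contact_force: [-2.0, 0.7, 3.7]
gripper_width: 0.0351
grip_force: 41.4
```

Request:
{"method": "carry_out", "body": {"moves": [{"offset":[0,0,0],"spin":0},{"offset":[0,0,0],"spin":0},{"offset":[0,0,0],"spin":0}], "jaw": 0.8}}

```text
time: 6.15
tcp_pos: [0.5379, -0.1931, 0.052]
tcp_rot: [[-0.082, 0.997, 0.001], [0.997, 0.082, -0.0], [-0.0, 0.001, -1.0]]
contact_force: [-1.3, 0.9, 0.3]
gripper_width: 0.068
grip_force: 0.0
```

Request:
{"method": "carry_out", "body": {"moves": [{"offset":[0,0,-1],"spin":0},{"offset":[0,0,-1],"spin":0},{"offset":[0.6,0,-1],"spin":0},{"offset":[1,0,-0.6],"spin":0},{"offset":[0,0,0],"spin":0}]}}

```text
time: 6.57
tcp_pos: [0.5359, -0.151, 0.1454]
tcp_rot: [[-0.084, 0.996, 0.006], [0.996, 0.084, -0.0], [-0.001, 0.006, -1.0]]
contact_force: [0.3, -0.9, 1.0]
gripper_width: 0.0682
grip_force: 0.0
```

Run:
```python
from m import *
s=snap('wrist');pickle.dump(s,open('s4.pkl','wb'));o=bot.get_obs();print(o['time'],o['tcp_pos'],o['tcp_rot'][0])
print(proj(s,[[.538,-.193,.068],[.484,-.144,.096],[.543,-.257,.055]]))
cv2.imwrite('pics/v4.png',s['image'][:,:,::-1])
```

```text
6.6167 [ 0.5353 -0.1521  0.1437] [-0.0845  0.9964  0.0038]
[[314.8651 257.72  ]
 [237.5869 203.3884]
 [314.6711 316.4289]]
```

View pics/v4.png

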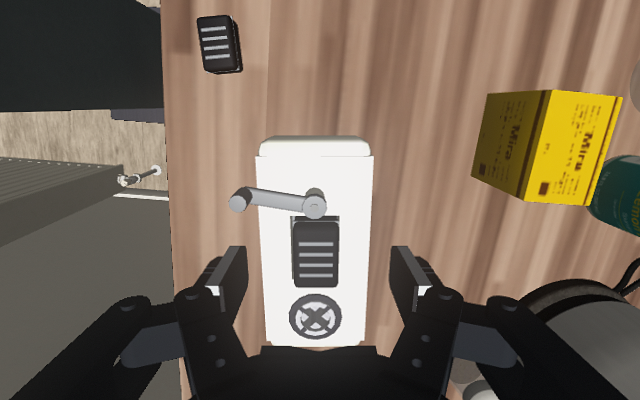

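The pack is down in its pocket: at wrist (315,255) with the contact at the expected height, and the lever tab at (238,203). Next I turn the gripper so the fingers straddle the tab along its path.

Request:
{"method": "carry_out", "body": {"moves": [{"offset":[0.16,-0.68,0],"spin":0},{"offset":[0.16,-0.68,0],"spin":0},{"offset":[0.16,-0.66,0],"spin":0},{"offset":[0,0,0],"spin":0.08},{"offset":[0,0,0],"spin":0.08}], "jaw": 0.3}}

```text
time: 7.03
tcp_pos: [0.4816, -0.1456, 0.1408]
tcp_rot: [[0.163, 0.987, -0.002], [0.987, -0.163, 0.0], [-0.0, -0.002, -1.0]]
contact_force: [0.8, -0.4, -0.1]
gripper_width: 0.0254
grip_force: 0.0
```

Request:
{"method": "carry_out", "body": {"moves": [{"offset":[0,0,0],"spin":0.08},{"offset":[0,0,0],"spin":0.08},{"offset":[0,0,0],"spin":0.08},{"offset":[0,0,0],"spin":0.08},{"offset":[0,0,0],"spin":0.08}]}}

```text
time: 7.45
tcp_pos: [0.4826, -0.1459, 0.1407]
tcp_rot: [[0.692, 0.722, -0.002], [0.722, -0.692, 0.0], [-0.001, -0.001, -1.0]]
contact_force: [-0.2, 0.6, -0.4]
gripper_width: 0.0255
grip_force: 0.0
```

Request:
{"method": "carry_out", "body": {"moves": [{"offset":[0,0,0],"spin":0.08},{"offset":[0,0,0],"spin":0.08},{"offset":[0,0,0],"spin":0.08},{"offset":[0,0,0],"spin":0.08},{"offset":[0,0,0],"spin":0.08}]}}

```text
time: 7.87
tcp_pos: [0.4826, -0.1459, 0.1407]
tcp_rot: [[0.979, 0.206, -0.002], [0.206, -0.979, 0.0], [-0.002, -0.001, -1.0]]
contact_force: [-0.7, -0.6, 0.2]
gripper_width: 0.0257
grip_force: 0.0
```

Request:
{"method": "carry_out", "body": {"moves": [{"offset":[0,0,0],"spin":0.08},{"offset":[0,0,0],"spin":0.08},{"offset":[0,0,0],"spin":0},{"offset":[0,0,0],"spin":0}]}}

```text
time: 8.2
tcp_pos: [0.4827, -0.1457, 0.141]
tcp_rot: [[1.0, -0.024, -0.001], [-0.024, -1.0, 0.0], [-0.001, -0.0, -1.0]]
contact_force: [0.1, -0.4, 0.0]
gripper_width: 0.0252
grip_force: 0.0
```

Run:
```python
from m import *
s=snap('wrist');pickle.dump(s,open('s5.pkl','wb'));o=bot.get_obs();print(o['time'],o['tcp_pos'],o['tcp_rot'],o['gripper_width'])
w1=pickle.load(open('s1.pkl','rb'));w4=pickle.load(open('s4.pkl','rb'))
print(tri(w1,[[221.4,211.4]],w4,[[238,203]]))
g=proj(s,[[.484,-.144,.096]])[0];print(g)
# tab top: bright grey ellipse near predicted
x,y=g.astype(int);p=s['image'][y-25:y+26,x-25:x+26];cv2.imwrite('pics/t5.png',cv2.resize(s['image'][y-60:y+60,x-80:x+80],None,fx=4,fy=4)[:,:,::-1])
```

```text
8.25 [ 0.4828 -0.1456  0.1412] [[ 0.9997 -0.0241 -0.0011]
 [-0.0241 -0.9997  0.0002]
 [-0.0011 -0.0002 -1.    ]] 0.02583458528439821
[[ 0.4858 -0.1417  0.1027  0.0004]]
[315.112  221.5811]
```

View pics/t5.png

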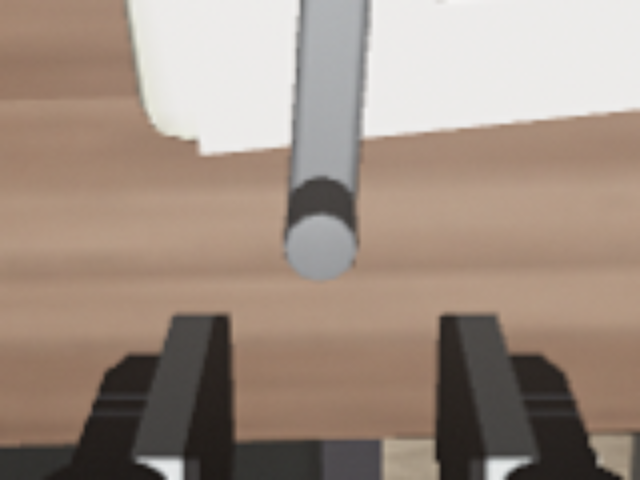

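The tab is at crop (320,247), between the fingers' lanes and within 2 mm of the estimate (0.484, -0.144). Lowering over it and swinging it round.

Request:
{"method": "carry_out", "body": {"moves": [{"offset":[0.03,-0.06,0.8],"spin":0},{"offset":[0,0,0.8],"spin":0},{"offset":[0,0,0.8],"spin":0},{"offset":[0,0,0],"spin":0},{"offset":[0,0,0],"spin":0}]}}

```text
time: 8.67
tcp_pos: [0.4832, -0.1438, 0.0811]
tcp_rot: [[1.0, -0.025, -0.002], [-0.025, -1.0, 0.001], [-0.002, -0.001, -1.0]]
contact_force: [-0.1, -0.3, 0.4]
gripper_width: 0.0256
grip_force: 0.0
```

Request:
{"method": "carry_out", "body": {"moves": [{"offset":[0.015,0.24,0],"spin":-0.08},{"offset":[0.015,0.24,0],"spin":-0.08},{"offset":[0.015,0.24,0],"spin":-0.08},{"offset":[0.015,0.24,0],"spin":-0.08},{"offset":[0.015,0.24,0],"spin":-0.08}], "jaw": 0.22}}

```text
time: 9.08
tcp_pos: [0.4914, -0.1725, 0.0829]
tcp_rot: [[0.836, 0.548, -0.001], [0.548, -0.836, 0.0], [-0.0, -0.001, -1.0]]
contact_force: [-1.7, 1.5, -1.0]
gripper_width: 0.0186
grip_force: 0.9
```

Request:
{"method": "carry_out", "body": {"moves": [{"offset":[0.015,0.24,0.04],"spin":-0.08},{"offset":[0.015,0.24,0],"spin":-0.08},{"offset":[0.015,0.24,0],"spin":-0.08},{"offset":[0.015,0.24,0],"spin":-0.08},{"offset":[0.015,0.24,0],"spin":-0.08}]}}

```text
time: 9.5
tcp_pos: [0.5146, -0.1919, 0.0821]
tcp_rot: [[0.38, 0.925, -0.0], [0.925, -0.38, -0.001], [-0.001, 0.0, -1.0]]
contact_force: [-2.1, -0.5, -1.0]
gripper_width: 0.0189
grip_force: 0.9
```

Request:
{"method": "carry_out", "body": {"moves": [{"offset":[0.015,0.24,0],"spin":-0.08},{"offset":[0.015,0.24,0],"spin":-0.08},{"offset":[0.015,0.24,0],"spin":-0.08},{"offset":[0.015,0.24,0],"spin":-0.08},{"offset":[0,0.1,0],"spin":0}]}}

```text
time: 9.92
tcp_pos: [0.541, -0.1956, 0.0821]
tcp_rot: [[-0.086, 0.996, 0.0], [0.996, 0.086, -0.002], [-0.001, -0.0, -1.0]]
contact_force: [-5.8, -4.6, 2.8]
gripper_width: 0.0186
grip_force: 3.4
```

Request:
{"method": "carry_out", "body": {"moves": [{"offset":[0,0.1,0],"spin":0},{"offset":[0,0,0],"spin":0}]}}

```text
time: 10.08
tcp_pos: [0.5411, -0.1957, 0.0819]
tcp_rot: [[-0.081, 0.997, -0.005], [0.997, 0.081, -0.002], [-0.001, -0.005, -1.0]]
contact_force: [-8.0, -4.5, 3.9]
gripper_width: 0.0191
grip_force: 3.9
```

Request:
{"method": "carry_out", "body": {"moves": [{"offset":[0,-0.15,0],"spin":0},{"offset":[0,0,-0.8],"spin":0},{"offset":[0,0,-1],"spin":0},{"offset":[0,0,-1],"spin":0},{"offset":[0,0,-1],"spin":0}]}}

```text
time: 10.5
tcp_pos: [0.5398, -0.1948, 0.1779]
tcp_rot: [[-0.08, 0.997, 0.002], [0.997, 0.08, -0.0], [-0.0, 0.002, -1.0]]
contact_force: [-0.1, -0.5, 0.0]
gripper_width: 0.0185
grip_force: 0.0
```

Request:
{"method": "carry_out", "body": {"moves": [{"offset":[0.5,0,-1],"spin":0.055},{"offset":[1,-0.1,-1],"spin":0},{"offset":[1,-0.2,0],"spin":0},{"offset":[0,0,0],"spin":0},{"offset":[0,0,0],"spin":0}], "jaw": 1}}

```text
time: 10.92
tcp_pos: [0.5311, -0.1316, 0.2272]
tcp_rot: [[-0.0, 1.0, 0.003], [1.0, 0.0, -0.001], [-0.001, 0.003, -1.0]]
contact_force: [-0.7, 0.2, -0.3]
gripper_width: 0.078
grip_force: 0.0
```

Run:
```python
from m import *
s=snap('wrist');pickle.dump(s,open('s6.pkl','wb'));o=bot.get_obs();print(o['time'],o['tcp_pos'],o['tcp_rot'])
```

```text
10.9667 [ 0.5311 -0.1323  0.2265] [[ 0.0003  1.      0.0016]
 [ 1.     -0.0003 -0.0006]
 [-0.0006  0.0016 -1.    ]]
```

Request:
{"method": "carry_out", "body": {"moves": [{"offset":[1,-0.2,0],"spin":0},{"offset":[1,-0.2,0],"spin":0},{"offset":[1,-0.2,0],"spin":0},{"offset":[1,-0.2,0],"spin":0},{"offset":[1,0,0],"spin":0}]}}

```text
time: 11.38
tcp_pos: [0.5102, -0.0074, 0.2254]
tcp_rot: [[0.003, 1.0, -0.001], [1.0, -0.003, -0.0], [-0.0, -0.001, -1.0]]
contact_force: [-0.5, -0.4, 0.5]
gripper_width: 0.0855
grip_force: 0.0
```

Request:
{"method": "carry_out", "body": {"moves": [{"offset":[1,0,0],"spin":0},{"offset":[0,0,0],"spin":0},{"offset":[0,0,0],"spin":0}]}}

```text
time: 11.63
tcp_pos: [0.5112, 0.0176, 0.2254]
tcp_rot: [[-0.001, 1.0, -0.0], [1.0, 0.001, -0.001], [-0.001, -0.0, -1.0]]
contact_force: [-0.3, -0.3, -0.6]
gripper_width: 0.0853
grip_force: 0.0
```

Run:
```python
from m import *
s=snap('wrist');pickle.dump(s,open('s7.pkl','wb'));o=bot.get_obs();print(o['time'],o['tcp_pos'],o['tcp_rot'])
t=pickle.load(open('s6.pkl','rb'))
x,y=proj(t,[[.541,-.22,.06]])[0].astype(int)
A=cv2.resize(t['image'][190:370,240:400],None,fx=2.4,fy=2.4,interpolation=cv2.INTER_CUBIC);print((x,y),proj(s,[[.514,.127,.036]]))
B=cv2.resize(s['image'][0:260,220:420],None,fx=2,fy=2,interpolation=cv2.INTER_CUBIC)
out=np.zeros((540,800,3),np.uint8);out[:A.shape[0],:A.shape[1]]=A;out[:B.shape[0],390:390+B.shape[1]]=B
cv2.imwrite('pics/v6.png',out[:,:,::-1])
```

```text
11.6833 [0.5112 0.0169 0.2254] [[ 0.0003  1.     -0.0004]
 [ 1.     -0.0003 -0.0007]
 [-0.0007 -0.0004 -1.    ]]
(np.int64(326), np.int64(257)) [[320.6349  66.2127]]
```

View pics/v6.png

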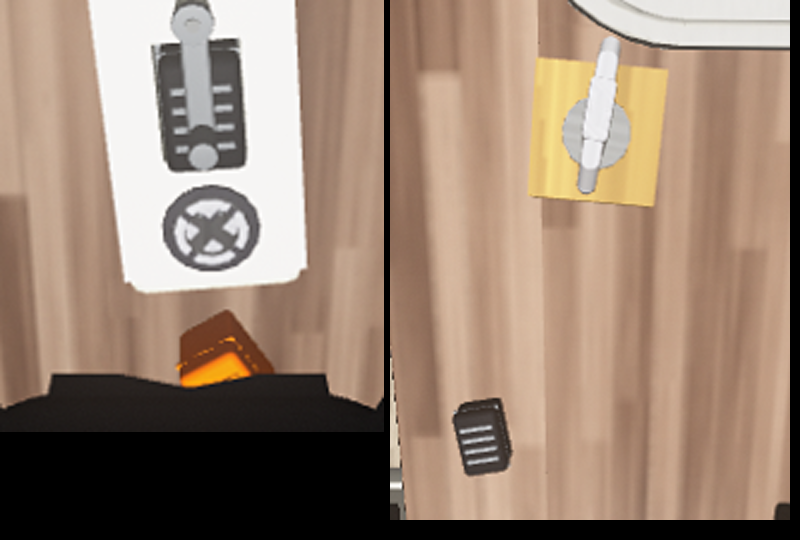

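The left view shows the lever shut across the seated pack, with the socket at crop (211,228). The right view shows the beater in its stand, collar at crop (597,132) and loop from (612,40) to (587,190). Next I work out the beater's axis and yaw and the slot angle numerically.

```bash
cat > b.py <<'E'
from m import *
L=lambda n:pickle.load(open(n,'rb'))
def slots(s,c0,z=.051,r=(.006,.0085),verbose=0):
    P=[];ph=np.arange(0,2*np.pi,np.pi/180)
    prof=0
    for rr in np.linspace(r[0],r[1],6):
        X=np.c_[c0[0]+rr*np.cos(ph),c0[1]+rr*np.sin(ph),np.full(len(ph),z)]
        p=proj(s,X).astype(np.float32)
        g=cv2.cvtColor(s['image'],cv2.COLOR_RGB2GRAY)
        prof=prof+cv2.remap(g,p[:,0].reshape(1,-1),p[:,1].reshape(1,-1),1)[0].astype(float)
    F=np.fft.fft(prof-prof.mean());a=np.angle(F[4])
    # prof ~ A cos(4ph+a): minima (dark) at 4ph+a=pi
    return ((np.pi-a)/4)%(np.pi/2),abs(F[4])/np.sqrt((abs(F)**2).sum()/2), prof[::15].astype(int)//6
def ringc(s,c):
    g=cv2.cvtColor(s['image'],cv2.COLOR_RGB2GRAY);u,v=proj(s,[[c[0],c[1],.055]])[0].astype(int)
    cc=big(g<140,(u-30,v-27,u+31,v+28),3);k=max(cc,key=lambda q:cv2.contourArea(q) if cv2.pointPolygonTest(q,(float(u),float(v)),False)>=0 else 0)
    e=cv2.fitEllipse(cv2.convexHull(k));return e,onz(s,[e[0]],.055)[0]
def beater(s,c0=(.514,.127)):
    hs=cv2.cvtColor(s['image'],cv2.COLOR_RGB2HSV);u,v=proj(s,[[*c0,.05]])[0].astype(int)
    m=(hs[...,1]<45)&(hs[...,2]>60)
    m2=(hs[...,0]>15)&(hs[...,0]<32)&(hs[...,1]>90)&(hs[...,2]>150)
    c=big(m2,(max(u-60,0),max(v-60,0),u+60,v+60),31)[0];r=cv2.minAreaRect(c)
    return r,onz(s,cv2.boxPoints(r),.036),m
E
python3 - <<'E'
from b import *
for n in ('s1.pkl','s4.pkl','s6.pkl'):
    s=L(n);e,c=ringc(s,(.5438,-.257));print(n,e,c,slots(s,c),slots(s,c,.055,(.014,.017))[:2])
s=L('s7.pkl');r,q,m=beater(s);print(r,'\n',q,q.mean(0))
f=lambda c:np.array([[ (c[0]-390)/2+220,c[1]/2]])
print('collar',onz(s,f((597,132)),.041));
for z in (.07,.09): print(z,onz(s,np.vstack([f((612,40)),f((587,190))]),z))
# loop/rib bright
g=s['image'].min(2)
cv=big((s['image'].min(2)>175),(300,10,345,100),5)
for k in cv[:2]: print(cv2.minAreaRect(k),cv2.contourArea(k))
E
```

```text
s1.pkl ((291.49462890625, 291.13458251953125), (34.73331832885742, 39.200103759765625), 96.49186706542969) [ 0.5434 -0.2568  0.055 ] (np.float64(0.8798914371238797), np.float64(0.28846418576446536), array([170, 114, 104, 108, 133, 190, 221, 222, 218, 147, 104, 108, 109,
       143, 161, 112, 111, 103, 108, 108, 107, 106, 144, 199])) (np.float64(0.8917699029537314), np.float64(0.48502216619349126))
s4.pkl ((314.7230529785156, 316.1307678222656), (45.26795959472656, 52.67634201049805), 89.9619369506836) [ 0.543  -0.2567  0.055 ] (np.float64(0.8974173436628778), np.float64(0.20085128544989886), array([139,  96,  99, 114, 135, 217, 218, 219, 219, 137, 104, 102, 101,
       139, 179, 109, 101,  96,  96, 100, 100, 101, 118, 185])) (np.float64(0.9007945561699755), np.float64(0.4551612831244492))
s6.pkl ((327.4521789550781, 284.6534423828125), (35.829010009765625, 40.06819534301758), 87.4901351928711) [ 0.543  -0.2569  0.055 ] (np.float64(0.926051891407024), np.float64(0.2472380279698498), array([165, 110, 106, 133, 146, 206, 225, 227, 215, 163, 122, 109, 117,
       166, 184, 120, 109, 103, 111, 112, 110, 109, 132, 199])) (np.float64(0.9080779363400856), np.float64(0.509588962089451))
((322.6613464355469, 65.64447021484375), (66.57485961914062, 70.12667083740234), 4.969740867614746) 
 [[0.4794 0.0971 0.036 ]
 [0.4868 0.1617 0.036 ]
 [0.5508 0.1568 0.036 ]
 [0.5469 0.0915 0.036 ]] [0.516  0.1268 0.036 ]
collar [[0.5168 0.1266 0.041 ]]
0.07 [[0.5226 0.1606 0.07  ]
 [0.5119 0.0987 0.07  ]]
0.09 [[0.5219 0.1559 0.09  ]
 [0.5119 0.0981 0.09  ]]
((324.2574157714844, 51.92573928833008), (32.537715911865234, 87.36425018310547), 5.710593223571777) 1363.5
```

Request:
{"method": "carry_out", "body": {"moves": [{"offset":[0.88,0.04,0.3],"spin":0},{"offset":[0.88,0.05,0.3],"spin":0},{"offset":[0.88,0.05,0.3],"spin":0},{"offset":[0.88,0.05,0.3],"spin":0},{"offset":[0.88,0.04,0.3],"spin":0}], "jaw": 1}}

```text
time: 12.1
tcp_pos: [0.5173, 0.1268, 0.1878]
tcp_rot: [[0.003, 1.0, 0.0], [1.0, -0.003, -0.001], [-0.001, 0.0, -1.0]]
contact_force: [0.0, 0.4, -0.2]
gripper_width: 0.0854
grip_force: 0.0
```

Request:
{"method": "carry_out", "body": {"moves": [{"offset":[0,0,0],"spin":0.057},{"offset":[0,0,0],"spin":0.057},{"offset":[0,0,0],"spin":0},{"offset":[0,0,0],"spin":0}]}}

```text
time: 12.43
tcp_pos: [0.5171, 0.1264, 0.1881]
tcp_rot: [[0.17, 0.985, -0.0], [0.985, -0.17, -0.0], [-0.0, -0.0, -1.0]]
contact_force: [-0.3, 0.6, 0.5]
gripper_width: 0.085
grip_force: 0.0
```

Run:
```python
from b import *
s=snap('wrist','w8.png');pickle.dump(s,open('s8.pkl','wb'));o=bot.get_obs();print(o['time'],o['tcp_pos'],o['tcp_rot'])
print(beater(s,(.516,.127))[:2])
hs=cv2.cvtColor(s['image'],cv2.COLOR_RGB2HSV)
print(proj(s,[[.5168,.1266,.041],[.5168,.1266,.116]]))
# low saturation & not dark, inside yellow hull
hull=cv2.convexHull(big((hs[...,0]>15)&(hs[...,0]<32)&(hs[...,1]>90)&(hs[...,2]>120),(200,60,440,340),5)[0])
M=np.zeros(hs.shape[:2],np.uint8);cv2.fillConvexPoly(M,hull,1)
m=(hs[...,1]<60)&(hs[...,2]>90)
for k in big(m&(np.indices(m.shape)[0]<340),(230,60,410,340),3)[:3]:
    print(cv2.contourArea(k),cv2.boundingRect(k),cv2.minAreaRect(k))
print('hull',cv2.boundingRect(hull))
# bright row extents
for r in range(60,340,20):
    x=np.where(m[r,230:410])[0]+230
    print(r,(x.min(),x.max(),len(x)) if len(x) else '')
```

```text
12.4833 [0.5171 0.1265 0.1882] [[ 0.1699  0.9855  0.    ]
 [ 0.9855 -0.1699 -0.0003]
 [-0.0003  0.0001 -1.    ]]
(((316.2034912109375, 180.04373168945312), (69.57772064208984, 68.50114440917969), 85.42607879638672), array([[0.4874, 0.1655, 0.036 ],
       [0.5514, 0.1596, 0.036 ],
       [0.547 , 0.0908, 0.036 ],
       [0.4788, 0.0966, 0.036 ]]))
[[317.1019 183.7937]
 [316.7184 208.7501]]
8333.0 (253, 60, 157, 67) ((331.0, 92.99999237060547), (65.99998474121094, 155.99996948242188), 90.0)
1356.5 (299, 160, 36, 77) ((319.8306884765625, 197.02001953125), (74.12467193603516, 34.448822021484375), 75.65067291259766)
584.0 (230, 274, 19, 66) ((239.0, 306.5), (18.0, 65.0), 0.0)
hull (280, 143, 72, 75)
60 (np.int64(255), np.int64(409), 155)
80 (np.int64(261), np.int64(409), 148)
100 (np.int64(239), np.int64(409), 133)
120 (np.int64(307), np.int64(381), 66)
140 
160 (np.int64(315), np.int64(319), 5)
180 (np.int64(300), np.int64(333), 34)
200 (np.int64(309), np.int64(322), 14)
220 (np.int64(309), np.int64(322), 14)
240 
260 
280 (np.int64(230), np.int64(231), 2)
300 (np.int64(230), np.int64(237), 8)
320 (np.int64(230), np.int64(289), 16)
```

The numbers agree: collar at columns 300–333 (predicted 317), and the rib at 309–322 in both rows, so the yaw is aligned. Descending to grip the rib.

Request:
{"method": "carry_out", "body": {"moves": [{"offset":[0,0,0.9],"spin":0},{"offset":[0,0,0.95],"spin":0},{"offset":[0,0,0.95],"spin":0},{"offset":[0,0,0.95],"spin":0},{"offset":[0,0,0.85],"spin":0}]}}

```text
time: 12.9
tcp_pos: [0.5167, 0.1267, 0.0722]
tcp_rot: [[0.17, 0.985, 0.0], [0.985, -0.17, -0.0], [-0.0, 0.0, -1.0]]
contact_force: [1.1, -0.3, -0.5]
gripper_width: 0.0851
grip_force: 0.0
```

Request:
{"method": "carry_out", "body": {"moves": [{"offset":[0,0,0],"spin":0},{"offset":[0,0,0],"spin":0},{"offset":[0,0,0],"spin":0},{"offset":[0,0,0],"spin":0}], "jaw": 0.3, "squeeze": 60}}

```text
time: 13.23
tcp_pos: [0.518, 0.1276, 0.075]
tcp_rot: [[0.17, 0.985, 0.003], [0.985, -0.17, 0.001], [0.001, 0.003, -1.0]]
contact_force: [0.2, -0.4, -0.2]
gripper_width: 0.0388
grip_force: 0.0
```

Request:
{"method": "carry_out", "body": {"moves": [{"offset":[0,0,0],"spin":0},{"offset":[0,0,0],"spin":0},{"offset":[0,0,0],"spin":0},{"offset":[0,0,0],"spin":0},{"offset":[0,0,0],"spin":0}], "jaw": 0}}

```text
time: 13.65
tcp_pos: [0.5171, 0.1277, 0.0741]
tcp_rot: [[0.17, 0.985, 0.001], [0.985, -0.17, 0.0], [0.001, 0.001, -1.0]]
contact_force: [-1.2, 0.4, 5.0]
gripper_width: 0.0093
grip_force: 61.1
```

Gripped at 9.3 mm width and 61 N. Lift and carry to the socket, then turn 0.50 rad clockwise to mesh.

Request:
{"method": "carry_out", "body": {"moves": [{"offset":[0,0,-0.4],"spin":0},{"offset":[0,0,-1],"spin":0},{"offset":[0,0,-1],"spin":0},{"offset":[0,0,-1],"spin":0},{"offset":[0,0,-1],"spin":0}]}}

```text
time: 14.07
tcp_pos: [0.5162, 0.1274, 0.1847]
tcp_rot: [[0.17, 0.985, -0.001], [0.985, -0.17, -0.0], [-0.0, -0.001, -1.0]]
contact_force: [0.9, 0.3, -1.1]
gripper_width: 0.0093
grip_force: 60.1
```

Request:
{"method": "carry_out", "body": {"moves": [{"offset":[-0.6,0.15,-0.2],"spin":0},{"offset":[-1,0.24,0],"spin":0},{"offset":[-1,0.24,0],"spin":0},{"offset":[-1,0.24,0],"spin":0},{"offset":[-1,0.24,0],"spin":0}]}}

```text
time: 14.48
tcp_pos: [0.5241, 0.0085, 0.1887]
tcp_rot: [[0.17, 0.986, -0.0], [0.986, -0.17, -0.0], [-0.0, 0.0, -1.0]]
contact_force: [0.8, -0.1, -0.7]
gripper_width: 0.0092
grip_force: 60.3
```

Request:
{"method": "carry_out", "body": {"moves": [{"offset":[-1,0.24,0],"spin":0},{"offset":[-1,0.24,0],"spin":0},{"offset":[-1,0.24,0],"spin":0},{"offset":[-1,0.24,0],"spin":0},{"offset":[-1,0.24,0],"spin":0}]}}

```text
time: 14.9
tcp_pos: [0.5324, -0.12, 0.1886]
tcp_rot: [[0.17, 0.985, -0.0], [0.985, -0.17, 0.0], [0.0, -0.0, -1.0]]
contact_force: [-0.0, 0.2, -1.7]
gripper_width: 0.0093
grip_force: 60.3
```

Request:
{"method": "carry_out", "body": {"moves": [{"offset":[-1,0.24,0],"spin":0},{"offset":[-1,0.24,0],"spin":0},{"offset":[-1,0.24,0],"spin":0},{"offset":[-1,0.24,0],"spin":0},{"offset":[-0.9,0.24,0],"spin":0}]}}

```text
time: 15.32
tcp_pos: [0.541, -0.246, 0.1885]
tcp_rot: [[0.171, 0.985, -0.0], [0.985, -0.171, 0.0], [-0.0, -0.0, -1.0]]
contact_force: [0.1, -0.1, -0.2]
gripper_width: 0.0095
grip_force: 60.3
```

Request:
{"method": "carry_out", "body": {"moves": [{"offset":[0,0,0],"spin":0.067},{"offset":[0,0,0],"spin":0.067},{"offset":[0,0,0],"spin":0.067},{"offset":[0,0,0],"spin":0.067},{"offset":[0,0,0],"spin":0.067}]}}

```text
time: 15.73
tcp_pos: [0.5411, -0.2446, 0.1884]
tcp_rot: [[0.628, 0.778, -0.001], [0.778, -0.628, 0.0], [-0.0, -0.001, -1.0]]
contact_force: [-0.3, -0.7, -1.4]
gripper_width: 0.0093
grip_force: 60.1
```

Request:
{"method": "carry_out", "body": {"moves": [{"offset":[0,0,0],"spin":0},{"offset":[0,0,0],"spin":0},{"offset":[0,0,0],"spin":0}]}}

```text
time: 15.98
tcp_pos: [0.5414, -0.2445, 0.1884]
tcp_rot: [[0.622, 0.783, -0.0], [0.783, -0.622, 0.0], [0.0, -0.0, -1.0]]
contact_force: [-0.3, -0.6, -2.4]
gripper_width: 0.0094
grip_force: 60.1
```

Request:
{"method": "carry_out", "body": {"moves": [{"offset":[-0.3,0.35,0.5],"spin":0},{"offset":[0,0,0.8],"spin":0},{"offset":[0,0,0.8],"spin":0},{"offset":[0,0,0.4],"spin":0},{"offset":[0,0,0],"spin":0}]}}

```text
time: 16.4
tcp_pos: [0.5419, -0.2557, 0.1225]
tcp_rot: [[0.623, 0.782, -0.006], [0.782, -0.623, 0.003], [-0.001, -0.006, -1.0]]
contact_force: [-0.3, -0.2, -1.6]
gripper_width: 0.0093
grip_force: 60.2
```

Request:
{"method": "carry_out", "body": {"moves": [{"offset":[0,0,0.1],"spin":0},{"offset":[0,0,0.1],"spin":0},{"offset":[0,0,0],"spin":0}]}}

```text
time: 16.65
tcp_pos: [0.5441, -0.2562, 0.1213]
tcp_rot: [[0.623, 0.782, 0.001], [0.782, -0.623, -0.001], [0.0, 0.001, -1.0]]
contact_force: [0.1, 0.1, -0.4]
gripper_width: 0.009
grip_force: 60.2
```

Request:
{"method": "carry_out", "body": {"moves": [{"offset":[0,0,0.1],"spin":0},{"offset":[0,0,0.1],"spin":0},{"offset":[0,0,0],"spin":0}]}}

```text
time: 16.9
tcp_pos: [0.5435, -0.2558, 0.1157]
tcp_rot: [[0.624, 0.782, -0.0], [0.782, -0.624, 0.0], [0.0, -0.0, -1.0]]
contact_force: [-0.0, -0.3, -0.6]
gripper_width: 0.009
grip_force: 60.2
```

Request:
{"method": "carry_out", "body": {"moves": [{"offset":[0,0,0.1],"spin":0},{"offset":[0,0,0],"spin":0}]}}

```text
time: 17.07
tcp_pos: [0.5435, -0.2558, 0.113]
tcp_rot: [[0.624, 0.782, -0.0], [0.782, -0.624, 0.0], [-0.0, -0.0, -1.0]]
contact_force: [-0.5, 0.3, -0.9]
gripper_width: 0.0093
grip_force: 60.2
```

Inside the rim with no contact. Next is the meshing depth.

Request:
{"method": "carry_out", "body": {"moves": [{"offset":[0,0,0.1],"spin":0},{"offset":[0,0,0.1],"spin":0},{"offset":[0,0,0],"spin":0}]}}

```text
time: 17.32
tcp_pos: [0.5433, -0.2558, 0.1077]
tcp_rot: [[0.624, 0.782, -0.001], [0.782, -0.624, 0.0], [-0.0, -0.001, -1.0]]
contact_force: [-0.9, -0.9, -0.7]
gripper_width: 0.0094
grip_force: 60.2
```

Request:
{"method": "carry_out", "body": {"moves": [{"offset":[0,0,0.1],"spin":0},{"offset":[0,0,0.1],"spin":0},{"offset":[0,0,0],"spin":0}]}}

```text
time: 17.57
tcp_pos: [0.5433, -0.2558, 0.1027]
tcp_rot: [[0.624, 0.782, -0.001], [0.782, -0.624, 0.0], [-0.0, -0.001, -1.0]]
contact_force: [0.1, 0.8, -1.3]
gripper_width: 0.0094
grip_force: 60.2
```

Meshed: 10 mm below the unmeshed stop with no force. Now I press against the spring.

Request:
{"method": "carry_out", "body": {"moves": [{"offset":[0,0,0.1],"spin":0},{"offset":[0,0,0.1],"spin":0},{"offset":[0,0,0],"spin":0}], "squeeze": 80}}

```text
time: 17.82
tcp_pos: [0.5437, -0.256, 0.0985]
tcp_rot: [[0.624, 0.782, 0.0], [0.782, -0.624, -0.0], [0.0, 0.0, -1.0]]
contact_force: [-1.2, 0.9, 3.1]
gripper_width: 0.0092
grip_force: 80.6
```

Request:
{"method": "carry_out", "body": {"moves": [{"offset":[0,0,0.1],"spin":0},{"offset":[0,0,0.08],"spin":0},{"offset":[0,0,0],"spin":0}]}}

```text
time: 18.07
tcp_pos: [0.5438, -0.256, 0.0941]
tcp_rot: [[0.624, 0.782, 0.001], [0.782, -0.624, -0.0], [0.0, 0.001, -1.0]]
contact_force: [-1.3, 0.9, 5.8]
gripper_width: 0.0088
grip_force: 81.0
```

Request:
{"method": "carry_out", "body": {"moves": [{"offset":[0,0,0.06],"spin":0},{"offset":[0,0,0.04],"spin":0},{"offset":[0,0,0],"spin":0}]}}

```text
time: 18.32
tcp_pos: [0.5439, -0.256, 0.0931]
tcp_rot: [[0.624, 0.782, 0.001], [0.782, -0.624, -0.001], [0.0, 0.001, -1.0]]
contact_force: [-3.1, 1.6, 11.5]
gripper_width: 0.0092
grip_force: 82.1
```

The collar has reached the rim: the force steps up at z = 0.0931, where 0.093 was expected. A little more push, then a settle check.

Request:
{"method": "carry_out", "body": {"moves": [{"offset":[0,0,0.04],"spin":0},{"offset":[0,0,0],"spin":0},{"offset":[0,0,0],"spin":0},{"offset":[0,0,0],"spin":0},{"offset":[0,0,0],"spin":0}]}}

```text
time: 18.73
tcp_pos: [0.5439, -0.256, 0.0931]
tcp_rot: [[0.624, 0.782, 0.002], [0.782, -0.624, -0.001], [0.0, 0.002, -1.0]]
contact_force: [-3.8, 2.4, 16.6]
gripper_width: 0.0092
grip_force: 82.8
```

Request:
{"method": "carry_out", "body": {"moves": [{"offset":[0,0,0],"spin":0},{"offset":[0,0,0],"spin":0},{"offset":[0,0,0],"spin":0},{"offset":[0,0,0],"spin":0},{"offset":[0,0,0],"spin":0}]}}

```text
time: 19.15
tcp_pos: [0.5439, -0.256, 0.093]
tcp_rot: [[0.624, 0.782, 0.002], [0.782, -0.624, -0.001], [0.0, 0.002, -1.0]]
contact_force: [-5.3, 2.0, 16.9]
gripper_width: 0.009
grip_force: 82.8
```

```bash
python3 -c "
from rig import bot
print(bot.hand_in())"
```

```text
the job is handed in; nothing more can be done
None
```

I handed the job in at about 19 s: the pack is seated and the lever shut across it (seen in the camera view), and the meshed beater is held with its collar on the socket rim (judged from tool height and contact force, not from a picture). The hand-in call gave no verdict.

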